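# Shift a rebuilt gearbox cover from second to third through its open gate

### The job

The gear lever of the rebuilt gearbox top cover on the bench has been left in second, the near left-hand slot of its open H gate (the front of the cover is the end away from the robot). To check the shift, push the lever with a fingertip the way a fitter does: forward out of second into neutral, straight across to the right, then forward until it is home in third, the far right-hand slot, and leave it standing there. Only push it: do not grip the lever or force it hard against its stops, do not let it run into first or fourth on the way, and leave the tools and parts lying about where they are.

Things in the scene. Friction and masses are not known exactly. Their poses are not given: they have to be found in the camera images.
- cover: Cast gearbox top cover, 270 (its x) by 190 mm, fixed on a low stand; origin on the bench under the middle of the gate. Its x points forward (to its front, away from the robot within 26 degrees), y to its left, z up. Flange 82 mm, housing top (225 by 145 mm) 112 mm above the bench; in the middle a square tower, 89 by 84 mm and 156 mm high, topped by the steel gate plate.
- pivot (a point): Ball pivot of the lever, inside the tower, 80 mm above the bench; axes as the cover's. Relative to it the knob's centre is at (0.190 sin f, -0.190 sin c cos f, 0.190 cos c cos f) m, with f = lever and c = lever_across.
- gate_centre (a point): Centre of the H gate on the plate's upper face, 156 mm above the bench; axes as the cover's. Two slots along x, 18 mm wide, 54 mm long, centre lines 13.3 mm left and right of here, joined halfway by an 18 mm wide cross slot (neutral). Left slot: first at the front, second at the rear; right slot: third at the front, fourth at the rear. Solid steel tongues part the slots.
- knob_centre (a point): Centre of the lever's black round knob, 45 mm across, on a 12 mm steel shaft that rises through the gate; 190 mm from the pivot, so 270 mm above the bench when the lever is upright.
- lever (a joint): Fore-and-aft lean f of the lever, rad: 0 in neutral, positive forward, stops at -0.25 and +0.25 (second and fourth at the negative end, first and third at the positive end). Stays where it is left: friction of about 4 N at the knob, no spring. The cross slot is free for f within about 0.04 of 0; the tongues' round noses guide the lever a little beyond that.
- lever_across (a joint): Sideways lean c of the lever, rad: 0 midway, positive to the cover's right, stops at -0.20 and +0.20; centre of the left slot -0.18, of the right slot +0.18; the right slot can be entered from about 0.14 on. Stays where it is left: about 3 N at the knob.
- ratchet: Loose bystander: steel ratchet with black grip, 227 mm long along its x, 34 mm wide, 21 mm high, lying on the bench to the right of the cover; origin under its middle.
- socket_centre (a point): Loose bystander: centre of a deep steel socket, 25 mm across, 60 mm high, standing on top of the housing in front of the gate tower; its top is about 172 mm above the bench.
- driver: Loose bystander: screwdriver, 190 mm long along its x, lying on the bench to the left of the cover; origin under its middle.
- bottle_centre (a point): Loose bystander: centre of a grey oil bottle, 62 mm across, 185 mm high, standing on the bench to the left of the cover.
- fork: Loose bystander: brass selector fork, about 120 by 100 mm, 22 mm high, lying on the bench to the right of the ratchet; origin under its middle.
- power_driver: Loose bystander: red and black cordless screwdriver, about 240 mm long along its x, 48 mm high, lying near the right edge of the bench; origin under its motor barrel.
- bolt_tub: Loose bystander: open pink plastic tub of cap screws, 197 by 163 mm over its rim, 85 mm high, near the left edge of the bench; origin under its middle.

How it is judged (in metres and radians):
On the way, in this order (a step that is already met when the one before it is completed fails the run):
1. the lever is in neutral at the right-hand end of the cross slot (value of joint lever_across above 0.12 rad and value of joint lever between -0.1 and 0.1 rad), for 0.05 s.
2. the lever is home in third (value of joint lever_across above 0.12 rad and value of joint lever above 0.19 rad), for 0.2 s.
At the end, for the whole second after the job is handed in: The lever stands still in third: leaning forward by more than 0.19 of its 0.25 rad and to the right by more than 0.12 rad (all of step 2 and velocity of joint lever_across between -0.05 and 0.05 rad/s and velocity of joint lever between -0.05 and 0.05 rad/s); the robot touches nothing.
It fails at once if the lever runs into first (more than 0.16 rad forward on the left) (value of joint lever_across below 0 rad and value of joint lever above 0.16 rad).
It fails at once if the lever runs into fourth (more than 0.16 rad back on the right) (value of joint lever_across above 0 rad and value of joint lever below -0.16 rad).
It fails at once if the lever is gripped or forced: more than 35 N between the fingers and the lever (contact force between the fingers and lever_c0 above 35 N or contact force between the fingers and lever_c1 above 35 N).
It fails at once if a tool or part lying about is lifted, knocked over or moved by more than 25 mm (distance of any of ratchet, driver, fork, power_driver, bolt_tub, socket_centre, bottle_centre from where it was at the start of the episode above 0.025 m).
It also fails if it takes over 61 s, if anything falls off the work surface, if the arm or the gripper's body presses on something with over 40 N, if the wrist force passes 120 N, or if a joint passes its speed limit or range.

### The arm

A 6-joint arm with a two-finger parallel gripper is mounted at the origin on the work surface. World frame = base frame: x ahead of the robot, y to its left, z up, the work surface at z = 0. Lengths are in m, angles in degrees, forces in N, time in s.
With the tool pointing down it reaches from about 0.375 to 0.9 m from the base axis. Payload 3.1 kg.
Tool frame: the origin (TCP) lies at the very end of the fingers, on their centre line; the grasp point (between the pads) lies 19 mm behind it; z points along the fingers, y is the line along which they close (so a half turn about z gives the same grasp; the last joint's range is limited). The gripper opens to 87 mm and grips with 3 to 60 N. Pads are 19 mm wide; open, the fingers measure 117 mm over their backs; the gripper's body (75 mm by 190 mm) begins 51 mm behind the grasp point.
Start: joints at [-10.227, 30.224, 82.088, -0, 67.689, -10.227], TCP at [0.625, 0, 0.223] pointing down, gripper open.
Joint ranges: [-176.69, 176.69], [-43.24, 126.21], [12.49, 139.97], [-82, 262], [0, 151.66], [-163.58, 163.58]. Speed limits (degrees/s): [159.86, 159.86, 180, 180, 180, 180].

### API

Orientations are given as a 3x3 rotation matrix whose columns are the frame's x, y, z axes.
In Python, from rig import bot, imaging gives the robot as it stands.
- The arm moves only by the tool drive_tool, never from a script. Its argument "deltas" is text: rows parted by semicolons, each of 5 numbers parted by spaces: the finger opening in mm, from 0 to 87, then the shift along the world's x, y, z in mm, then the turn about the world's z in rad. In form: jaw dx dy dz twist; .... A call has 1 to 12 rows; each row is the pose to reach, as a shift and turn from the pose commanded when the call began; what a row does not reach only later rows make up. A row lasts 1/10 s, in which the tool goes at most 50 mm and 8.59 degrees, less where a joint would pass 70% of its speed; a pose out of reach is approached as far as the arm can. A call with a gripper value outside its range is refused whole. The fingers move at their own pace and stop on an object; the grip force is fixed at half the most. Time passes only in rows, so rows that repeat a pose let the fingers close. It gives the time, the measured TCP pose, the force, the opening and the grip force at its end, in the units of the state.
- bot.read_state(): the state, without advancing time (a new reading comes with each control period).
- imaging.capture(name): name is "scene" or "side" or "wrist"; returns the picture (480x640x3 uint8, red, green, blue); there is no depth.
- imaging.camera_model(name): a dict with "fx", "fy", "cx", "cy" (pixels), "dist" ([k1, k2, p1, p2, k3] as OpenCV has them; the pictures are not rectified), "T" (4x4, takes a point from camera to world coordinates). Camera axes: x right, y down, z forward; pixel columns grow to the right and rows downward; lengths in m; the calibration is good to about 2 mm. A picture is of the moment at which its call begins: read the wrist's pose just before it. camera_model takes no time and is no camera call; for the wrist camera it gives the pose at the moment of the call.
- bot.hand_in(): hands the job in; it is judged then, once.
The state is a dict: "time_s": time; "joint_positions": joint angles; "qvel": joint speeds; "tau": joint torques, N m; "position": TCP position; "tcp_rot": TCP orientation; "force": force on the tool from outside, world axes, zero at the start; "moment": the same for the moment, N m; "opening": opening from 0.0 (shut) to 1.0 (fully open); "grasp_force": force on a finger pad.
Only numpy, scipy, OpenCV 4.12 (cv2) and the standard library are available. Lean on these libraries where they do the work, as an engineer would, in place of code of your own. Each camera call takes 0.05 s, during which the arm holds its last target. There are 200 camera calls.

## Working session

There is one attempt and no reset: what is moved stays moved. The work goes in short steps, Python scripts to look and compute and a tool call to move; the robot and the scene stay as the last step left them, time stands still between calls to the robot, and variables do not carry over. Pictures are saved under pics/ and viewed, at most 10 in all, crops included, and the job is handed in when it is done.

Besides the shell and the picture viewer there is one more tool, called after "Call:" as a command line: name --argument value ..., lists and objects as JSON in quotes. drive_tool: Moves the arm, as the interface text tells. Its arguments: {"type":"object","properties":{"deltas":{"type":"string"}},"required":["deltas"]}

```bash
mkdir -p pics; cat > h.py <<'E'
import numpy as np, cv2
from rig import bot, imaging
def snap(n,f):
    im=imaging.capture(n); cv2.imwrite('pics/'+f,im[:,:,::-1]); return im
def ray(m,uv):
    K=np.array([[m['fx'],0,m['cx']],[0,m['fy'],m['cy']],[0,0,1]]);
    p=cv2.undistortPoints(np.array([[uv]],float),K,np.array(m['dist']))[0,0]
    T=np.array(m['T']); return T[:3,3],T[:3,:3]@np.array([p[0],p[1],1])
def atz(n,uv,z):
    o,d=ray(imaging.camera_model(n),uv); return o+d*(z-o[2])/d[2]
def proj(n,P):
    m=imaging.camera_model(n);T=np.linalg.inv(np.array(m['T']));K=np.array([[m['fx'],0,m['cx']],[0,m['fy'],m['cy']],[0,0,1]])
    return cv2.projectPoints(np.array(P,float).reshape(-1,3),cv2.Rodrigues(T[:3,:3])[0],T[:3,3],K,np.array(m['dist']))[0][:,0]
def tri(obs):
    A=np.zeros((3,3));b=np.zeros(3)
    for n,uv in obs:
        o,d=ray(imaging.camera_model(n),uv);d=d/np.linalg.norm(d);M=np.eye(3)-np.outer(d,d);A+=M;b+=M@o
    return np.linalg.solve(A,b)
E
python3 - <<'E'
from h import *
for n in('scene','side'):
    snap(n,n+'0.png'); print(n,np.round(imaging.camera_model(n)['T'],3).tolist())
s=bot.read_state();print(s['time_s'],s['position'],s['tcp_rot'],s['force'])
E
```

```text
scene [[0.873, 0.414, -0.259, 0.957], [0.488, -0.744, 0.457, -0.659], [-0.004, -0.525, -0.851, 1.373], [0.0, 0.0, 0.0, 1.0]]
side [[-0.847, -0.383, 0.369, 0.052], [-0.531, 0.585, -0.613, 0.842], [0.019, -0.715, -0.699, 1.15], [0.0, 0.0, 0.0, 1.0]]
0.1 [6.24323518e-01 1.37829106e-04 2.21660472e-01] [[ 3.33381542e-05  9.99998054e-01 -1.97242443e-03]
 [ 9.99999939e-01 -3.26545536e-05  3.46610082e-04]
 [ 3.46544999e-04 -1.97243587e-03 -9.99997995e-01]] [ 0.16484218 -0.16425106  0.05060736]
```

View pics/scene0.png

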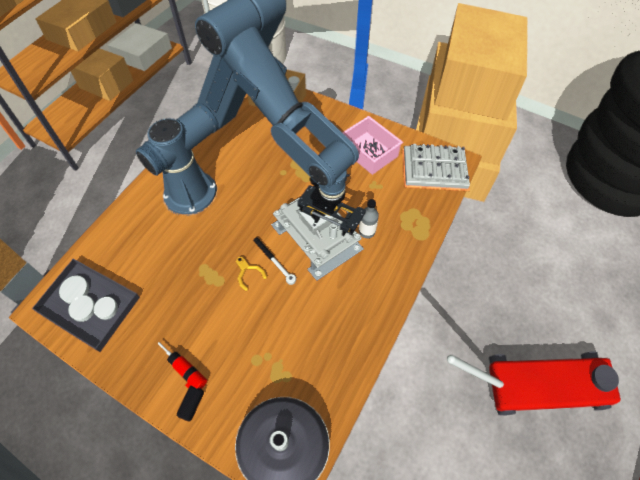

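View pics/side0.png

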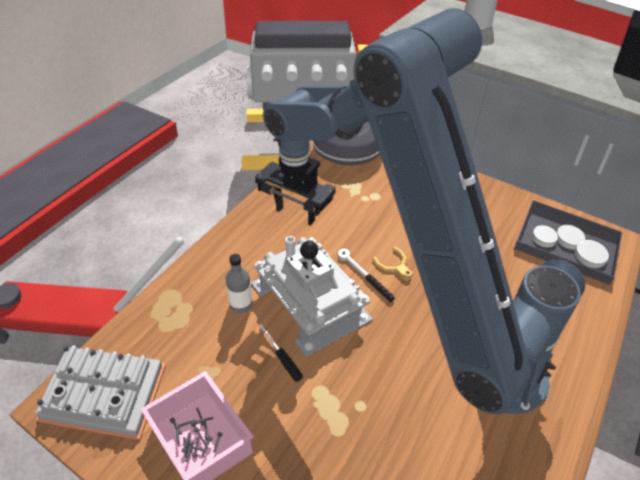

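The side view shows the knob at about (309,250), with the socket at (290,243) and the bottle at (238,285). The scene view's line to the knob is blocked by the gripper. I'll enlarge the side view.

```bash
python3 - <<'E'
from h import *
im=cv2.imread('pics/side0.png')[220:360,220:400]; cv2.imwrite('pics/c1.png',cv2.resize(im,None,fx=4.2,fy=4.2,interpolation=cv2.INTER_CUBIC))
im=cv2.imread('pics/scene0.png')[180:290,250:390]; cv2.imwrite('pics/c2.png',cv2.resize(im,None,fx=5,fy=5,interpolation=cv2.INTER_CUBIC))
print(atz('side',(309,250),.261), proj('side',bot.read_state()['position']))
E
```

```text
[0.508568   0.11399178 0.261     ] [[294.70090265 215.91993082]]
```

View pics/c1.png

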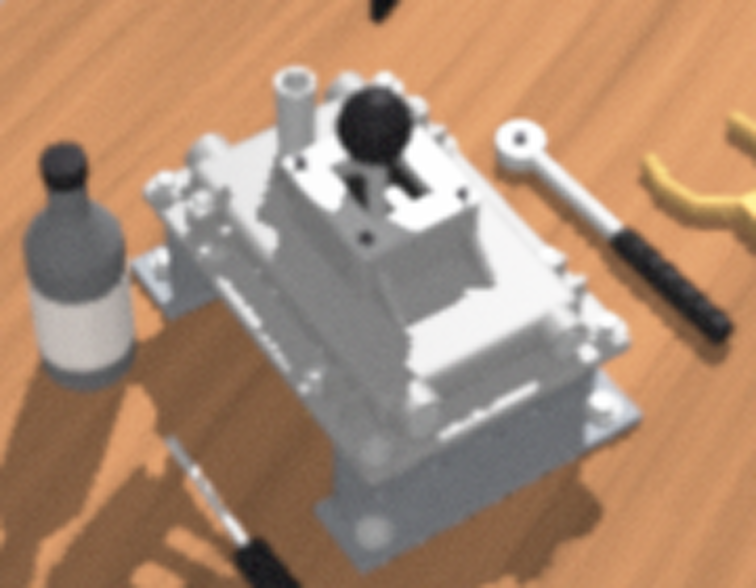

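View pics/c2.png

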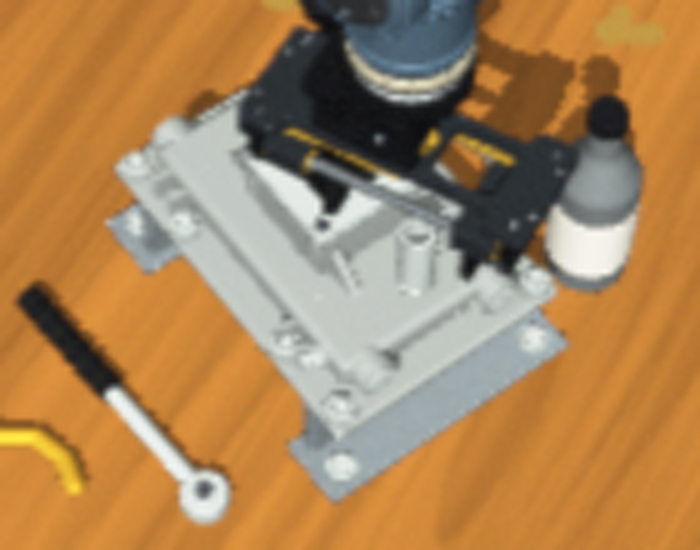

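Crop 1 shows the gate plate with screws at about (301,163) front-left, (367,238) rear-left and (462,194) rear-right, and the knob at (374,124). Crop 2 shows the flange's right edge running from (120,172) to (338,432). The socket top is at (416,232).

```bash
python3 - <<'E'
from h import *
c1=lambda u,v:(220+u/4.2-.4,220+v/4.2-.4)
c2=lambda u,v:(250+u/5-.4,180+v/5-.4)
S={k:atz('side',c1(*p),.157) for k,p in dict(fl=(301,163),rl=(367,238),rr=(462,194)).items()}
P={k:atz('side',c1(*p),.156) for k,p in dict(fl=(281,166),rl=(370,260),rr=(480,204)).items()}
for D in(S,P):
    print(D); c=(D['fl']+D['rr'])/2; a=D['fl']-D['rl']; l=D['rl']-D['rr']
    print('c',c,np.linalg.norm(a),np.linalg.norm(l),np.degrees(np.arctan2(a[1],a[0])),np.degrees(np.arctan2(-l[0],l[1])))
a=atz('scene',c2(120,172),.082);b=atz('scene',c2(338,432),.082);fl=atz('scene',c2(550,290),.082)
d=b-a;print('flange',a,b,fl,np.linalg.norm(d),np.linalg.norm(fl-b),np.degrees(np.arctan2(d[1],d[0])),'ctr',(a+fl)/2)
k=atz('side',c1(374,124),.261);print('knob',k)
print('sock',atz('side',c1(296,80),.172),atz('scene',c2(416,232),.172))
print('bottle',atz('side',c1(65,160),.18),atz('scene',c2(608,115),.18))
E
```

```text
{'fl': array([0.58348564, 0.07791882, 0.157     ]), 'rl': array([0.51812668, 0.10645588, 0.157     ]), 'rr': array([0.48974795, 0.04678167, 0.157     ])}
c [0.5366168  0.06235025 0.157     ] 0.07131729932348799 0.06607846301157502 -23.587063559799113 -25.433946515725044
{'fl': array([0.59266008, 0.08572643, 0.156     ]), 'rl': array([0.50803877, 0.11891601, 0.156     ]), 'rr': array([0.47715783, 0.04702045, 0.156     ])}
c [0.53490895 0.06637344 0.156     ] 0.09089727393123 0.07824707372189653 -21.415762156963503 -23.24472861205455
flange [0.38480448 0.02588959 0.082     ] [ 0.62131549 -0.07955602  0.082     ] [0.69477655 0.08634529 0.082     ] 0.25895217983895824 0.1814380645249463 -24.029131455394225 ctr [0.53979052 0.05611744 0.082     ]
knob [0.51074809 0.11208424 0.261     ]
sock [0.61683037 0.03353762 0.172     ] [0.61760059 0.03149125 0.172     ]
bottle [0.6881342 0.1692688 0.18     ] [0.68793393 0.17066341 0.18      ]
```

Measured: cover yaw about -23.7°, gate centre about (0.538, 0.061), and a predicted knob position within 5 mm of the observed one. The socket and bottle agree between the two views. I'll shut and turn the fingers above everything, go behind the knob, then look again.

Call:
drive_tool --deltas "0 0 0 40 0; 0 0 0 80 0; 0 0 0 115 0; 0 -30 20 115 -0.14; 0 -65 50 115 -0.28; 0 -100 80 115 -0.414; 0 -140 110 115 -0.414; 0 -178 137 115 -0.414; 0 -178 137 115 -0.414; 0 -178 137 115 -0.414; 0 -178 137 115 -0.414"

```text
time_s: 1.2
position: [0.4481, 0.1366, 0.3377]
tcp_rot: [[0.403, 0.915, 0.001], [0.915, -0.403, -0.0], [0.0, 0.001, -1.0]]
force: [0.1, 0.3, 0.1]
opening: 0.083
grasp_force: 0.0
```

```bash
cat >> h.py <<'E'
C=np.array([.538,.061]);A=np.radians(-23.7);F=np.array([np.cos(A),np.sin(A)]);L=np.array([-F[1],F[0]])
def cov(p): d=np.array(p)[:2]-C; return np.round([d@F,d@L],4)
E
python3 - <<'E'
from h import *
s=bot.read_state();print(s['time_s'],s['position'],cov(s['position']),np.round(s['tcp_rot'],3).tolist(),s['force'],s['opening'])
a=snap('scene','s1.png')[170:290,250:390];b=snap('side','d1.png')[200:320,230:370]
cv2.imwrite('pics/m1.png',cv2.resize(np.hstack([a,b])[:,:,::-1],None,fx=2.85,fy=2.85,interpolation=cv2.INTER_CUBIC))
E
```

```text
1.2 [0.44811817 0.13661076 0.33767709] [-0.1127  0.0331] [[0.403, 0.915, 0.001], [0.915, -0.403, -0.0], [0.0, 0.001, -1.0]] [0.05763959 0.29356045 0.12820104] 0.08255374795313912
```

View pics/m1.png

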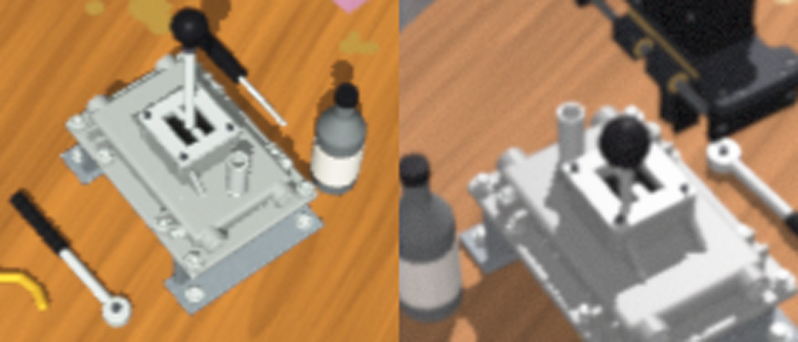

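The scene view now shows the knob at about (189,28) in the crop and plate screws at (146,115), (231,128) and (183,157). In the side view the knob is at (624,143). The fingers hang clear behind the knob.

```bash
python3 - <<'E'
from h import *
q=lambda u,v:(250+u/2.85-.3,170+v/2.85-.3)
r=lambda u,v:(230+(u-399)/2.85-.3,200+v/2.85-.3)
k=tri([('scene',q(189,28)),('side',r(624,143))]);print('knob',k,cov(k))
a,b,c=[atz('scene',q(*p),.157) for p in((146,115),(231,128),(183,157))]
print((a+b)/2,a,b,c, cov((a+b)/2))
E
```

```text
knob [0.51072197 0.11209788 0.25855298] [-0.0455  0.0358]
[0.53796213 0.06034377 0.157     ] [0.48983153 0.04417986 0.157     ] [0.58609274 0.07650767 0.157     ] [0.5569137 0.0141569 0.157    ] [ 0.0002 -0.0006]
```

The gate centre is confirmed. Next I descend behind the knob and approach to just short of contact.

Call:
drive_tool --deltas "0 0 0 -45 0; 0 0 0 -93 0; 0 0 0 -93 0; 0 9 -4 -93 0; 0 18 -8 -93 0; 0 18 -8 -93 0; 0 18 -8 -93 0"

```text
time_s: 2.0
position: [0.4666, 0.1288, 0.2462]
tcp_rot: [[0.403, 0.915, 0.004], [0.915, -0.403, 0.0], [0.002, 0.003, -1.0]]
force: [0.5, 0.2, 0.0]
opening: 0.007
grasp_force: 0.0
```

```bash
python3 - <<'E'
from h import *
s=bot.read_state();print(s['time_s'],s['position'],cov(s['position']),s['force'],s['opening'])
E
```

```text
2.0 [0.46660271 0.12876497 0.24618436] [-0.0926  0.0334] [0.48500587 0.169192   0.0115282 ] 0.00663550579149913
```

Call:
drive_tool --deltas "0 4 -2 0 0; 0 7 -3 0 0; 0 11 -5 0 0; 0 15 -7 0 0; 0 18 -8 0 0; 0 22 -10 0 0; 0 26 -12 0 0; 0 29 -13 0 0; 0 33 -14 0 0; 0 37 -16 0 0; 0 37 -16 0 0"

```text
time_s: 3.1
position: [0.5009, 0.1136, 0.2448]
tcp_rot: [[0.402, 0.915, -0.003], [0.915, -0.402, 0.001], [0.0, -0.003, -1.0]]
force: [-4.4, 3.9, 5.4]
opening: 0.004
grasp_force: 3.1
```

```bash
python3 - <<'E'
from h import *
s=bot.read_state();print(s['time_s'],s['position'],cov(s['position']),s['force'],s['opening'])
a=snap('scene','s2.png')[150:290,250:390];b=snap('side','d2.png')[200:340,230:370]
cv2.imwrite('pics/m2.png',cv2.resize(np.hstack([a,b])[:,:,::-1],None,fx=2.85,fy=2.85,interpolation=cv2.INTER_CUBIC))
E
```

```text
3.1 [0.50092507 0.11362994 0.24482463] [-0.0551  0.0333] [-4.41180927  3.93063566  5.43768106] 0.003995585722250134
```

View pics/m2.png

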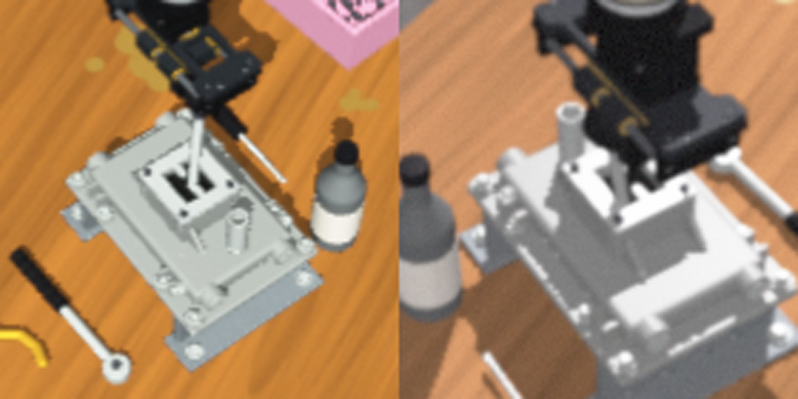

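The lever is following at about 6 N, and its shaft is moving forward from (189,…) towards neutral. I'll push 15 mm more, then back off 35 mm and look.

Call:
drive_tool --deltas "0 4 -2 0 0; 0 8 -3 0 0; 0 11 -5 0 0; 0 14 -6 0 0; 0 14 -6 0 0; 0 14 -6 0 0; 0 5 -2 0 0; 0 -9 4 0 0; 0 -27 12 0 0; 0 -46 20 0 0; 0 -46 20 0 0; 0 -46 20 0 0"

```text
time_s: 4.4
position: [0.456, 0.1332, 0.2448]
tcp_rot: [[0.401, 0.916, 0.002], [0.916, -0.401, -0.0], [0.0, 0.002, -1.0]]
force: [-0.5, -0.3, -0.5]
opening: 0.008
grasp_force: 0.0
```

```bash
python3 - <<'E'
from h import *
s=bot.read_state();print(s['time_s'],s['position'],cov(s['position']),s['force'],s['opening'])
a=snap('scene','s3.png')[150:290,250:390];b=snap('side','d3.png')[200:340,230:370]
cv2.imwrite('pics/m3.png',cv2.resize(np.hstack([a,b])[:,:,::-1],None,fx=2.85,fy=2.85,interpolation=cv2.INTER_CUBIC))
E
```

```text
4.4 [0.45601987 0.13318113 0.24475597] [-0.1041  0.0331] [-0.48817326 -0.34513989 -0.46210117] 0.007545972111128394
```

View pics/m3.png

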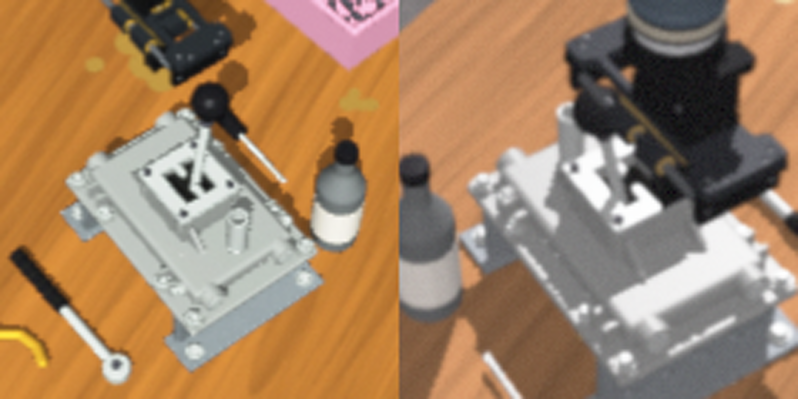

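The knob is at (211,103) in the scene crop and about (595,111) in the side crop. The gripper has backed off clear of it.

```bash
python3 - <<'E'
from h import *
q=lambda u,v:(250+u/2.85-.3,150+v/2.85-.3)
r=lambda u,v:(230+(u-399)/2.85-.3,200+v/2.85-.3)
k=tri([('scene',q(211,103)),('side',r(595,111))]);print('knob',k,cov(k))
k=atz('scene',q(211,103),.267);print(k,cov(k))
E
```

```text
knob [0.5471204  0.09842728 0.26366401] [-0.0067  0.0379]
[0.5479779  0.09590266 0.267     ] [-0.0049  0.036 ]
```

Knob x is about -5 mm, so I'll nudge it about 5 mm further, then circle round to its left side.

Call:
drive_tool --deltas "0 27 -12 0 0; 0 48 -21 0 0; 0 54 -24 0 0; 0 58 -26 0 0; 0 61 -27 0 0; 0 63 -28 0 0; 0 63 -28 0 0; 0 63 -28 0 0; 0 54 -24 0 0; 0 31 -14 0 0; 0 31 -14 0 0; 0 31 -14 0 0"

```text
time_s: 5.7
position: [0.4875, 0.119, 0.2447]
tcp_rot: [[0.402, 0.916, 0.002], [0.916, -0.402, -0.001], [0.0, 0.002, -1.0]]
force: [-0.1, -0.5, -0.0]
opening: 0.004
grasp_force: 0.0
```

Call:
drive_tool --deltas "0 12 27 0 0; 0 24 55 0 0; 0 24 55 0 0; 0 24 55 0 0; 0 52 43 0 0; 0 79 31 0 0; 0 88 27 0 0; 0 88 27 0 0; 0 88 27 0 0"

```text
time_s: 6.6
position: [0.5737, 0.1457, 0.2441]
tcp_rot: [[0.403, 0.915, -0.002], [0.915, -0.403, 0.0], [-0.001, -0.002, -1.0]]
force: [-1.1, -0.8, -0.0]
opening: 0.003
grasp_force: 0.0
```

```bash
python3 - <<'E'
from h import *
s=bot.read_state();print(s['time_s'],s['position'],cov(s['position']),s['force'],s['opening'])
E
```

```text
6.6 [0.5736608  0.14569276 0.24411517] [-0.0014  0.0919] [-1.10672895 -0.8188646  -0.04844305] 0.0032274801065888506
```

The fingers are left of the knob. Pushing right, first 65 mm.

Call:
drive_tool --deltas "0 -6 -14 0 0; 0 -8 -18 0 0; 0 -10 -23 0 0; 0 -12 -27 0 0; 0 -14 -32 0 0; 0 -16 -37 0 0; 0 -18 -41 0 0; 0 -20 -46 0 0; 0 -22 -50 0 0; 0 -24 -55 0 0; 0 -26 -60 0 0; 0 -26 -60 0 0"

```text
time_s: 7.8
position: [0.5482, 0.0849, 0.2442]
tcp_rot: [[0.403, 0.915, -0.002], [0.915, -0.403, -0.001], [-0.002, -0.001, -1.0]]
force: [0.3, 0.5, -0.0]
opening: 0.005
grasp_force: 0.5
```

```bash
python3 - <<'E'
from h import *
s=bot.read_state();print(s['time_s'],s['position'],cov(s['position']),s['force'],s['opening'])
a=snap('scene','s4.png')[150:290,250:390];b=snap('side','d4.png')[200:340,230:370]
cv2.imwrite('pics/m4.png',cv2.resize(np.hstack([a,b])[:,:,::-1],None,fx=2.85,fy=2.85,interpolation=cv2.INTER_CUBIC))
E
```

```text
7.8 [0.5482275  0.0849137  0.24423613] [-0.0002  0.026 ] [ 0.29314633  0.5447008  -0.00501847] 0.004806871192237482
```

View pics/m4.png

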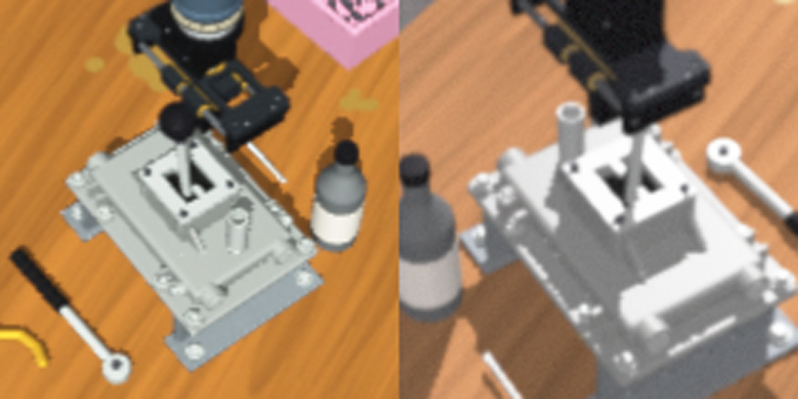

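The knob, at (178,122) in the scene crop, is crossing freely in the cross slot.

```bash
python3 - <<'E'
from h import *
q=lambda u,v:(250+u/2.85-.3,150+v/2.85-.3)
print(cov(atz('scene',q(178,122),.27)))
E
```

```text
[-0.0041 -0.0102]
```

Call:
drive_tool --deltas "0 -2 -5 0 0; 0 -4 -9 0 0; 0 -6 -14 0 0; 0 -8 -18 0 0; 0 -10 -23 0 0; 0 -10 -23 0 0; 0 -10 -23 0 0; 0 -6 -14 0 0; 0 2 5 0 0; 0 6 14 0 0; 0 6 14 0 0; 0 6 14 0 0"

```text
time_s: 9.1
position: [0.5548, 0.1001, 0.2444]
tcp_rot: [[0.401, 0.916, -0.001], [0.916, -0.401, -0.001], [-0.001, -0.0, -1.0]]
force: [0.5, 0.3, -0.2]
opening: 0.006
grasp_force: 0.0
```

```bash
python3 - <<'E'
from h import *
s=bot.read_state();print(s['time_s'],s['position'],cov(s['position']),s['force'],s['opening'])
a=snap('scene','s5.png')[150:290,250:390];b=snap('side','d5.png')[200:340,230:370]
cv2.imwrite('pics/m5.png',cv2.resize(np.hstack([a,b])[:,:,::-1],None,fx=2.85,fy=2.85,interpolation=cv2.INTER_CUBIC))
E
```

```text
9.1 [0.55475253 0.10009634 0.24435608] [-0.0004  0.0425] [ 0.49356659  0.30092535 -0.23615621] 0.006286087224328936
```

View pics/m5.png

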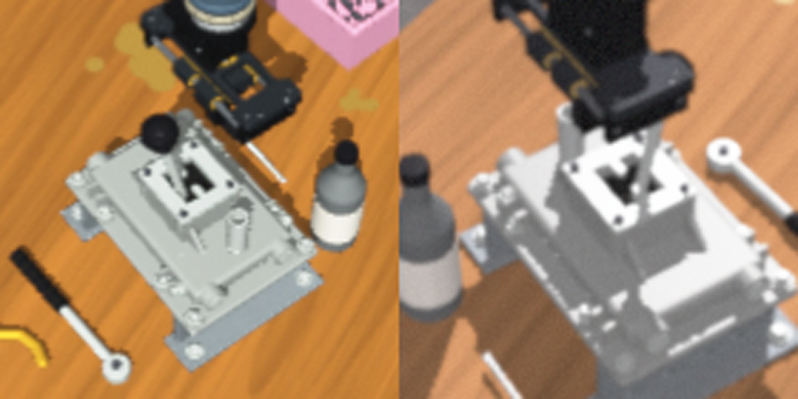

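The knob is at (160,132) in the scene crop, at the right-hand end of the cross slot, and the gripper is clear of it.

```bash
python3 - <<'E'
from h import *
q=lambda u,v:(250+u/2.85-.3,150+v/2.85-.3)
print(cov(atz('scene',q(160,132),.267)))
E
```

```text
[-0.0069 -0.0327]
```

Call:
drive_tool --deltas "0 -23 10 0 0; 0 -46 20 0 0; 0 -69 30 0 0; 0 -69 30 0 0; 0 -69 30 0 0; 0 -81 3 0 0; 0 -93 -24 0 0; 0 -100 -39 0 0; 0 -100 -39 0 0; 0 -100 -39 0 0"

```text
time_s: 10.2
position: [0.4564, 0.0604, 0.2448]
tcp_rot: [[0.404, 0.915, 0.002], [0.915, -0.404, 0.0], [0.001, 0.002, -1.0]]
force: [-0.1, 0.8, 0.0]
opening: 0.004
grasp_force: 0.0
```

```bash
python3 - <<'E'
from h import *
s=bot.read_state();print(s['time_s'],s['position'],cov(s['position']),s['force'],s['opening'])
E
```

```text
10.2 [0.4564096  0.06041053 0.24481206] [-0.0745 -0.0333] [-0.11472378  0.77300522  0.0062501 ] 0.0038076840354860212
```

c ≈ 0.17, inside the right slot's entry. Pushing forward.

Call:
drive_tool --deltas "0 18 -8 0 0; 0 27 -12 0 0; 0 31 -14 0 0; 0 35 -15 0 0; 0 39 -17 0 0; 0 43 -19 0 0; 0 47 -21 0 0; 0 51 -22 0 0; 0 55 -24 0 0; 0 55 -24 0 0"

```text
time_s: 11.2
position: [0.5101, 0.037, 0.2446]
tcp_rot: [[0.402, 0.916, -0.0], [0.916, -0.402, 0.0], [-0.0, -0.0, -1.0]]
force: [-4.3, 1.4, 5.4]
opening: 0.007
grasp_force: 2.3
```

Call:
drive_tool --deltas "0 4 -2 0 0; 0 7 -3 0 0; 0 11 -5 0 0; 0 14 -6 0 0; 0 17 -7 0 0; 0 19 -8 0 0; 0 19 -8 0 0; 0 19 -8 0 0"

```text
time_s: 12.0
position: [0.5287, 0.0289, 0.2441]
tcp_rot: [[0.402, 0.915, -0.001], [0.915, -0.402, -0.0], [-0.001, -0.001, -1.0]]
force: [-3.7, -0.1, -0.4]
opening: 0.006
grasp_force: 1.5
```

```bash
python3 - <<'E'
from h import *
s=bot.read_state();print(s['time_s'],s['position'],cov(s['position']),s['force'],s['opening'])
a=snap('scene','s6.png')[150:290,250:390];b=snap('side','d6.png')[200:340,230:370]
cv2.imwrite('pics/m6.png',cv2.resize(np.hstack([a,b])[:,:,::-1],None,fx=2.85,fy=2.85,interpolation=cv2.INTER_CUBIC))
E
```

```text
12.0 [0.5286504  0.02886191 0.2440722 ] [ 0.0044 -0.0332] [-3.70974765 -0.11648191 -0.35022537] 0.005777283196404105
```

View pics/m6.png

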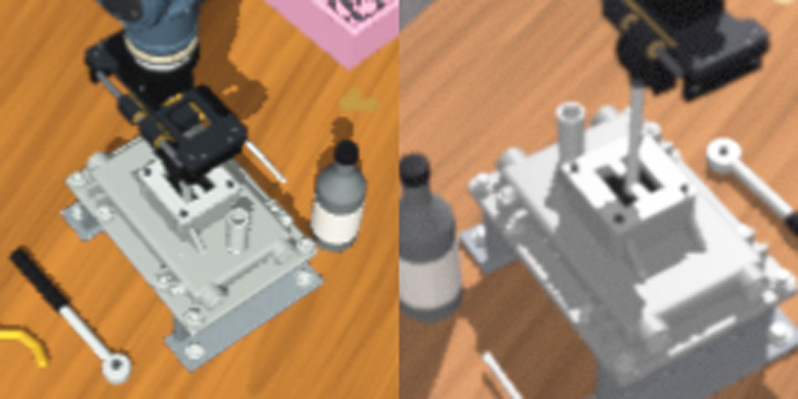

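The lever is in the third slot, with its shaft at about (632,130) in the side crop. A final 5 mm nudge, then I back off and rise.

Call:
drive_tool --deltas "0 2 -1 0 0; 0 4 -2 0 0; 0 5 -2 0 0; 0 5 -2 0 0; 0 5 -2 0 0"

```text
time_s: 12.6
position: [0.534, 0.0271, 0.2445]
tcp_rot: [[0.402, 0.916, -0.0], [0.916, -0.402, 0.0], [0.0, -0.0, -1.0]]
force: [-3.7, 0.2, -1.5]
opening: 0.002
grasp_force: 1.7
```

Call:
drive_tool --deltas "0 -9 4 0 0; 0 -37 16 0 0; 0 -64 28 0 0; 0 -92 40 0 0; 0 -110 48 0 0; 0 -110 48 0 0; 0 -110 48 0 0"

```text
time_s: 13.3
position: [0.4261, 0.0749, 0.2457]
tcp_rot: [[0.402, 0.916, 0.006], [0.916, -0.402, -0.001], [0.002, 0.006, -1.0]]
force: [0.3, -0.8, -0.0]
opening: 0.008
grasp_force: 0.0
```

```bash
python3 - <<'E'
from h import *
s=bot.read_state();print(s['time_s'],s['position'],cov(s['position']),s['force'])
for n in('scene','side'):
    im=snap(n,n+'7.png')
    best=[]
    for f in(.15,.2,.23,.25):
        c=.18;P=[*(C+F*.19*np.sin(f)-L*.19*np.sin(c)*np.cos(f)),.08+.19*np.cos(c)*np.cos(f)]
        best.append(proj(n,P)[0])
    print(n,np.round(best,1).tolist())
    u,v=best[2].astype(int); m=(im.max(2)<50).astype(np.uint8); m[:v-16]=0;m[v+17:]=0;m[:,:u-16]=0;m[:,u+17:]=0
    k,lab,st,ce=cv2.connectedComponentsWithStats(m)
    print([(st[i].tolist(),np.round(ce[i],1).tolist()) for i in range(1,k) if st[i,4]>20])
E
```

```text
13.3 [0.4261322  0.07485172 0.2457015 ] [-0.108  -0.0323] [ 0.27718538 -0.83175874 -0.04883789]
scene [[312.4, 203.9], [314.3, 206.1], [315.4, 207.5], [316.2, 208.4]]
[([325, 191, 7, 7, 28], [329.0, 193.0]), ([309, 200, 15, 17, 141], [315.1, 207.9])]
side [[315.7, 218.4], [313.4, 216.7], [312.0, 215.8], [311.1, 215.2]]
[([306, 209, 23, 18, 200], [314.7, 216.7])]
```

The scene centroid (315.1,207.9) matches f ≈ 0.23, c ≈ 0.18. That agrees with where the fingertip stopped, at f ≈ 0.237. The gripper is about 115 mm behind the knob and touching nothing.

```bash
python3 -c "
from rig import bot
print(bot.hand_in())"
```

```text
the job is handed in; nothing more can be done
None
```

The lever was pushed from second through neutral into third and left there (lean about 0.23 rad forward, 0.18 rad right by camera and fingertip position), the gripper is clear, and the job is handed in; no verdict was returned.

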